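Open the red beam path: push the counterweighted beam block up

TASK

On the optical table stand two counterweighted beam-block arms, one red and one yellow, both lying down in front of their lenses. Push the red arm up with the fingertips or the outside of the fingers, past its balance point, so that it stays fully raised by itself, and then take the hand away; do not grip the arm. Leave the yellow arm down and do not disturb the loose things lying about.

Things in the scene. Friction and masses are not known exactly. Their poses are not given: they have to be found in the camera images.
- red_base: fixed aluminium plate of the red beam block, 160 x 300 x 10 mm (own x -50 to 110, y -150 to 150). Origin on the table, z up, +y roughly away from the robot. In its frame: arm hinge at x 0, y -110, z 120, axis x; pivot post 25 mm thick, 140 tall at x 45, y -110; rest post 20 mm thick under the arm at y 80; lens mount 52 mm across at x 85, y 115, z 110. Under the arm from y -90 to 65 it is free.
- red_arm (a joint): angle of the red arm: 0 = lying level on its rest, pointing along +y of red_base; grows as it swings up about red_base's x axis; 1.4 rad = fully raised, on its upper stop. Balance at about 0.85 rad: below that it falls back, above that it falls by itself up to 1.4 and stays. Lifting it 120 mm from the hinge takes 1 to 2 N.
- red_pivot (a point): point on the hinge axis of the red arm, in the middle of the bar's width. Its frame turns with the arm: y along the bar to the flag, x along the hinge. The arm is a red bar 12 x 12 mm, 220 mm long from the hinge. A brass counterweight (36 mm diameter, 44 mm long along the hinge axis) sits on a stub, its centre 46 mm above the hinge when the arm lies down.
- red_under (a point): point on the underside of the red arm's bar, 120 mm from the hinge: a good place to push from below
- red_flag (a point): centre of the face of the red flag at the arm's end, on the -x side of red_base, 225 mm along the arm from the hinge; the flag is 60 mm along the arm, 70 mm high, 4 mm thick
- yellow_base: base plate of the yellow beam block, same build as red_base; leave alone
- yellow_arm (a joint): angle of the yellow arm, same build and meaning as red_arm; it must stay down at 0
- yellow_flag (a point): centre of the yellow flag's face on the -x side of yellow_base
- post_holder: loose black upright post holder, 25 mm diameter, 50 mm tall, with a small thumbscrew; origin at the centre of its underside; stands just on the robot's side of the red base plate; leave alone
- lens_cap: loose white lens cap, disc 50 mm diameter, 14 mm tall; origin at the centre of its underside; lies just on the robot's side of the yellow base plate; leave alone
- driver: loose screwdriver with an orange handle, 150 mm long, lying along its own x axis (origin about mid-length) on the table between the two base plates; leave alone

How it is judged:
On the way, in this order (a step that is already met when the one before it is completed fails the run):
1. the fingers push the red arm up off its rest (contact force between the fingers and red_arm above 0.1 N and value of joint red_arm between 0.12 and 1.1 rad), for 0.02 s.
2. the red arm is fully raised and stays up by itself (value of joint red_arm above 1.3 rad and contact force between the fingers and red_arm below 0.05 N), for 0.2 s.
At the end, for the whole second after the job is handed in: The red arm rests fully raised (joint above 1.3 rad, still), the yellow arm is down (below 0.08 rad), and the post holder, lens cap and screwdriver are within 20 mm of where they began (value of joint red_arm above 1.3 rad and velocity of joint red_arm between -0.05 and 0.05 rad/s and value of joint yellow_arm below 0.08 rad and distance of each of post_holder, lens_cap, driver from where it was at the start of the episode below 0.02 m); the robot touches nothing.
It fails at once if the red arm is taken between the fingers (by its bar, flag or counterweight) (contact force between the fingers and red_arm above 0.5 N and ((x of the grasp point in the frame of red_pivot between -0.009 and 0.009 m and y of the grasp point in the frame of red_pivot between 0 and 0.22 m and z of the grasp point in the frame of red_pivot between -0.009 and 0.009 m) or (x of the grasp point in the frame of red_pivot between -0.014 and -0.002 m and y of the grasp point in the frame of red_pivot between 0.195 and 0.255 m and z of the grasp point in the frame of red_pivot between -0.04 and 0.03 m) or (x of the grasp point in the frame of red_pivot between -0.022 and 0.022 m and y of the grasp point in the frame of red_pivot between -0.018 and 0.018 m and z of the grasp point in the frame of red_pivot between 0.028 and 0.064 m))).
It fails at once if the yellow arm is raised (value of joint yellow_arm above 0.15 rad).
It fails at once if a loose thing is knocked, moved or lifted more than 30 mm (distance of any of post_holder, lens_cap, driver from where it was at the start of the episode above 0.03 m).
It also fails if it takes over 45 s, if anything falls off the work surface, if the arm or the gripper's body presses on something with over 40 N, if the wrist force passes 120 N, or if a joint passes its speed limit or range.

ROBOT

A 6-joint arm with a two-finger parallel gripper is mounted at the origin on the work surface. World frame = base frame: x ahead of the robot, y to its left, z up, the work surface at z = 0. Lengths are in m, angles in rad, forces in N, time in s.
With the tool pointing down it reaches from about 0.35 to 0.975 m from the base axis. Payload 4.9 kg.
Tool frame: the origin (TCP) lies on the centre line of the jaws, within the pads' length; the fingertips stand 22 mm ahead of it and the grasp point (between the pads) lies 3 mm ahead of it (manip.tcp_to_tips is the distance from the TCP to the fingertips, in m); z points along the fingers, x is the direction in which the jaws open and shut, and the axes are right-handed (so a half turn about z gives the same grasp; the last joint's range is limited). The gripper opens to 85 mm and grips with 20 to 120 N. Pads are 22 mm wide; open, the fingers measure 114 mm over their backs; the gripper's body (76 mm by 85 mm) begins 54 mm behind the grasp point. The pads swing forward as they close: fully open they stand 13 mm farther back than shut.
Start: joints at [1.125, 0.053, 1.613, -0, 1.476, -0.119], TCP at [0.201, 0.592, 0.253] pointing down, gripper open.
Joint ranges: [-3.01, 3.01], [-1.01, 2.22], [0.06, 2.58], [-1.02, 4.17], [0.09, 2.62], [-3.14, 3.14]. Speed limits (rad/s): [2.57, 2.57, 3.14, 3.14, 3.14, 3.14].

INTERFACE

Orientations are given as a unit quaternion [w, x, y, z].
In Python, from plant import manip gives the robot as it stands.
- The arm moves only by the shell command python3 -m pendant 'ROWS'. ROWS is a JSON object of lists of equal length, an entry for each row: "linear": the shift along the tool's x, y, z in cm, a list of three; "rotation": the turn, a rotation vector about the tool's x, y, z in degrees, a list of three; "grip": the closure, from 0 (fully open) to 1 (shut). A call has exactly 10 rows; each row is the pose to reach, as a shift and turn from the pose commanded when the call began, along the tool's axes at that moment; what a row does not reach only later rows make up. A row lasts 1/12 s, in which the tool goes at most 41.7 mm and 7.16 degrees, less where a joint would pass 70% of its speed; a pose out of reach is approached as far as the arm can. A call with a gripper value outside its range is refused whole. The fingers move at their own pace and stop on an object; the grip force is fixed at half the most. Time passes only in rows, so rows that repeat a pose let the fingers close, or fill a call up. It gives the time, the measured TCP pose, the force and the opening at its end, in the units of the state.
- manip.state(): the state, without advancing time (a new reading comes with each control period).
- manip.grab_frame(name): name is "scene" or "top"; returns the picture (400x640x3 uint8, red, green, blue); there is no depth.
- manip.calibration(name): a dict with "fx", "fy", "cx", "cy" (pixels), "cam_to_world" (4x4, takes a point from camera to world coordinates). Camera axes: x right, y up, looking along -z (the intrinsics and any distortion apply to the point x, -y, -z); pixel columns grow to the right and rows downward; lengths in m; the calibration is good to about 2 mm. A picture is of the moment at which its call begins. calibration takes no time and is no camera call.
- manip.job_done(): hands the job in, once; it reports no verdict.
The state is a dict: "time": time; "joint_pos": joint angles; "joint_vel": joint speeds; "joint_efforts": joint torques, N m; "tool_pos": TCP position; "tool_rot": TCP orientation; "contact_force": force on the tool from outside, world axes, zero at the start; "ft_torque": the same for the moment, N m; "gripper_width": opening from 0.0 (shut) to 1.0 (fully open).
Only numpy, scipy, OpenCV 4.12 (cv2) and the standard library are available. Lean on these libraries where they do the work, as an engineer would, in place of code of your own. Each camera call takes 0.05 s, during which the arm holds its last target. There are 200 camera calls.

## Working session

There is one attempt and no reset: what is moved stays moved. The work goes in short steps, Python scripts to look and compute and a shell command to move; the robot and the scene stay as the last step left them, time stands still between calls to the robot, and variables do not carry over. Pictures are saved under pics/ and viewed, about 8 in all and at most 12, crops included, and the job is handed in when it is done.

```bash
mkdir -p pics; ls
python3 - <<'E'
from plant import manip
import cv2,numpy as np
for n in("scene","top"):
    f=manip.grab_frame(n); cv2.imwrite(f"pics/{n}0.png",f[:,:,::-1])
    c=manip.calibration(n); print(n,{k:np.round(v,4).tolist() for k,v in c.items()})
print(manip.state(), manip.tcp_to_tips)
E
```

```text
pics
scene {'fx': 518.2391, 'fy': 518.2391, 'cx': 316.7153, 'cy': 195.4594, 'cam_to_world': [[0.873, -0.3417, 0.348, 1.0495], [0.4876, 0.6308, -0.6036, -0.8578], [-0.0133, 0.6967, 0.7173, 1.0773], [0.0, 0.0, 0.0, 1.0]]}
top {'fx': 438.5759, 'fy': 438.5759, 'cx': 326.4028, 'cy': 198.8966, 'cam_to_world': [[0.016, 0.9988, -0.0466, 0.497], [-0.9998, 0.0164, 0.0082, -0.0186], [0.009, 0.0465, 0.9989, 1.1905], [0.0, 0.0, 0.0, 1.0]]}
{'time': 0.1, 'joint_pos': array([ 1.12498816e+00,  5.33046764e-02,  1.61415706e+00,  5.48810756e-06,
        1.47597465e+00, -1.19050999e-01]), 'joint_vel': array([-0.00139785,  0.00022412, -0.00309991, -0.000686  ,  0.00267449,
       -0.00028942]), 'joint_efforts': array([-1.44242513e-04, -3.94900274e+01, -3.71365535e+01, -7.36890433e-05,
        3.95922514e-03, -1.64724707e-05]), 'tool_pos': array([0.20041271, 0.59145141, 0.25217711]), 'tool_rot': array([ 4.41972488e-04,  8.12703160e-01,  5.82677204e-01, -8.09014465e-04]), 'contact_force': array([-0.39394355,  0.36062451, -0.24672067]), 'ft_torque': array([ 0.04246105, -0.00635413, -0.02625096]), 'gripper_width': 1.000739435023016} 0.022
```

View pics/scene0.png

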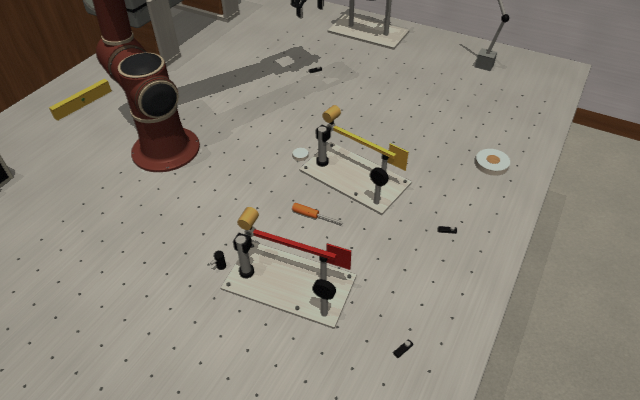

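View pics/top0.png

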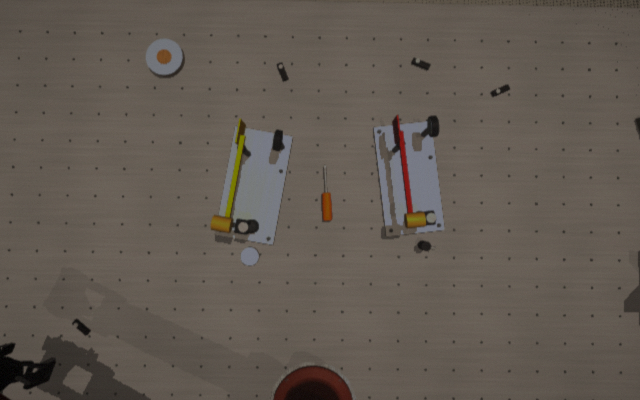

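Both views agree: the red block is on the right in the top view, with plate corners at about (375,126), (436,122), (443,232) and (386,236). Its hinge is at the robot end near (415,220) and the flag is near (397,130). The open side, base −x, faces world +y. I'll fit the pose and check it with an overlay.

```bash
cat > h.py <<'E'
import numpy as np,cv2
from plant import manip
from scipy.spatial.transform import Rotation as R
def proj(n,P):
    c=manip.calibration(n);T=np.linalg.inv(c["cam_to_world"])
    p=np.atleast_2d(P)@T[:3,:3].T+T[:3,3]
    return np.c_[c["cx"]+c["fx"]*p[:,0]/-p[:,2],c["cy"]-c["fy"]*p[:,1]/-p[:,2]]
def base(q,P):
    c,s=np.cos(q[2]),np.sin(q[2]);P=np.atleast_2d(np.array(P,float))
    return np.c_[q[0]+c*P[:,0]-s*P[:,1],q[1]+s*P[:,0]+c*P[:,1],P[:,2]]
def tool():
    s=manip.state();w,x,y,z=s["tool_rot"];return s,R.from_quat([x,y,z,w])
E
python3 - <<'E'
from h import *
from scipy.optimize import least_squares
C=[[-.05,.15,.01],[.11,.15,.01],[.11,-.15,.01],[-.05,-.15,.01]]
def fit(t,s):
    return least_squares(lambda q:np.r_[(proj("top",base(q,C))-t).ravel(),(proj("scene",base(q,C))[s[0]]-s[1]).ravel()],[.55,-.2,-1.5])
r=fit(np.array([[375,126],[436,122],[443,232],[386,236]]),([1,2,0],np.array([[334,324],[222,288],[355,275]])))
print(r.x,r.fun.round(1))
q=r.x
K=C+[[0,-.11,.12],[0,.11,.12],[0,.01,.114],[-.006,.115,.12]]
ims=[]
for n,(u,v,w,h) in dict(top=(350,100,130,160),scene=(200,190,170,150)).items():
    f=cv2.resize(cv2.imread(f"pics/{n}0.png")[v:v+h,u:u+w],None,fx=3,fy=3,interpolation=cv2.INTER_CUBIC)
    f=cv2.convertScaleAbs(f,alpha=1.3)
    for p in (proj(n,base(q,K))-[u,v]+.5)*3: cv2.drawMarker(f,tuple(int(a) for a in p),(255,0,255),0,12,1)
    ims.append(cv2.resize(f,(390,480)) if 0 else cv2.copyMakeBorder(f,0,480-f.shape[0],0,0,0))
o=np.hstack(ims);o=cv2.resize(o,None,fx=.88,fy=.88);print(o.shape);cv2.imwrite("pics/ov.png",o)
s,T=tool();print(T.as_matrix().round(3))
print(base(q,K[4:]).round(3))
E
```

```text
[ 0.60885924 -0.22047826 -1.46028725] [-1.1  0.  -3.7 -1.3  1.1 -1.4 -1.   0.2 -1.7  3.9 -3.1 -1.7  0.9 -0.1]
(422, 792, 3)
[[ 0.321  0.947 -0.001]
 [ 0.947 -0.321 -0.002]
 [-0.002 -0.    -1.   ]]
[[ 0.5   -0.233  0.12 ]
 [ 0.718 -0.208  0.12 ]
 [ 0.619 -0.219  0.114]
 [ 0.722 -0.202  0.12 ]]
```

View pics/ov.png

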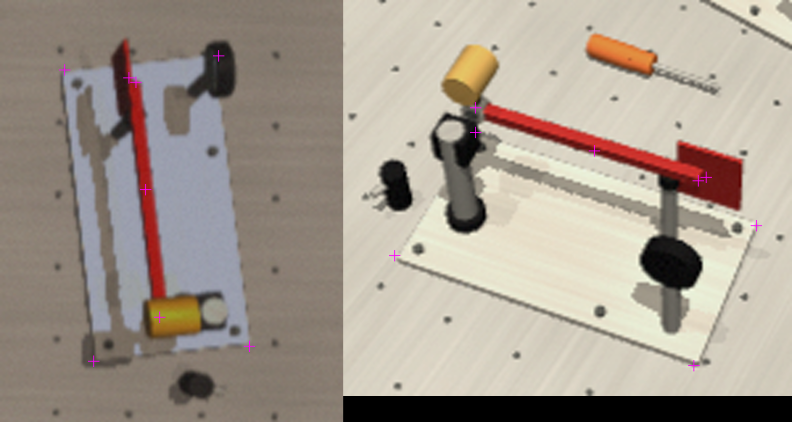

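The overlay fits to within a few mm: red_under is at about (0.619, −0.219, 0.114), base +y = (0.994, 0.11), base +x = (0.11, −0.994). The plan is to shut the fingers, lay them nearly horizontal pointing along base +x, slide them under the bar, then sweep up and back along the arm's arc.

```bash
python3 -m pendant '{"linear":[[0,0,-4],[-1,1,-8],[-3,4,-10],[-6,7,-10],[-9,11,-10],[-12,14,-10],[-15,18,-10],[-18,21,-10],[-21,25,-10],[-24,29,-10]],"rotation":[[0,0,6],[0,0,13],[0,0,20],[0,0,26],[0,0,33],[0,0,39],[0,0,46],[0,0,52],[0,0,59],[0,0,65]],"grip":[0.5,1,1,1,1,1,1,1,1,1]}'
python3 - <<'E'
from h import *
s,T=tool();d=np.array([.6,-.07,.35])-s["tool_pos"];print(s["joint_pos"].round(2),T.as_matrix().round(3),T.inv().apply(d).round(3))
E
```

```text
time: 0.93
tool_pos: [0.3787, 0.299, 0.3529]
tool_rot: [0.0, 0.999, 0.052, -0.0]
contact_force: [1.5, 0.7, 0.8]
gripper_width: -0.004
[ 0.51 -0.33  1.8  -0.    1.68  0.41] [[ 0.995  0.104 -0.   ]
 [ 0.104 -0.995 -0.   ]
 [-0.     0.    -1.   ]] [0.182 0.39  0.003]
```

```bash
python3 -m pendant '{"linear":[[1.8,3.6,0],[3.6,7.2,0],[5.4,10.8,0],[7.2,14.4,0],[9,18,0],[10.8,21.6,0],[12.6,25.2,0],[14.4,28.8,0],[16.2,32.4,0],[18,36,0]],"rotation":[[0,0,0],[0,0,0],[0,0,0],[0,0,0],[0,0,0],[0,0,0],[0,0,0],[0,0,0],[0,0,0],[0,0,0]],"grip":[1,1,1,1,1,1,1,1,1,1]}'
python3 -m pendant '{"linear":[[0,0,0],[0,0,0],[0,0,0],[0,0,0],[0,0,0],[0,0,0],[0,0,0],[0,0,0],[0,0,0],[0,0,0]],"rotation":[[-6,0,0],[-13,0,0],[-20,0,0],[-26,0,0],[-33,0,0],[-39,0,0],[-46,0,0],[-53,0,0],[-60,0,0],[-66,0,0]],"grip":[1,1,1,1,1,1,1,1,1,1]}'
python3 - <<'E'
from h import *
s,T=tool();print(s["joint_pos"].round(2),T.as_matrix().round(3))
for n in("scene","top"): cv2.imwrite(f"pics/{n}1.png",manip.grab_frame(n)[:,:,::-1])
E
```

```text
time: 1.77
tool_pos: [0.5973, -0.0392, 0.3526]
tool_rot: [-0.0, 0.999, 0.055, -0.0]
contact_force: [0.8, -0.3, 0.6]
gripper_width: 0.001
time: 2.6
tool_pos: [0.5926, -0.0245, 0.3459]
tool_rot: [0.493, 0.869, 0.044, 0.015]
contact_force: [-0.3, 0.0, -0.2]
gripper_width: 0.001
[ 0.21  0.03  1.69 -1.02  1.6   0.17] [[ 0.996  0.062  0.07 ]
 [ 0.092 -0.509 -0.856]
 [-0.018  0.858 -0.513]]
```

View pics/scene1.png

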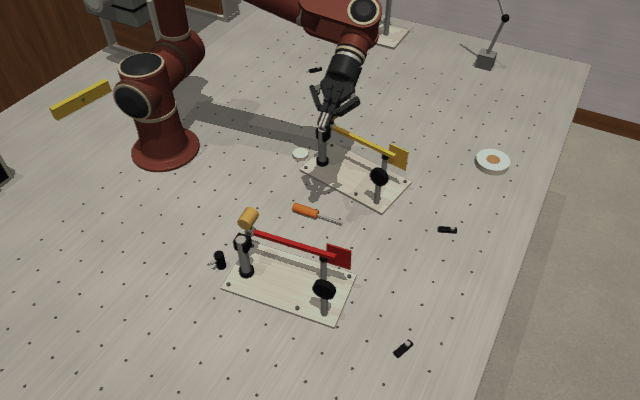

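The tool now points at −y, 31° below horizontal, because joint 4 is at its limit. That slope is enough. Next I'll work out the approach in tool axes.

```bash
cat >> h.py <<'E'
Q=[0.6089,-0.2205,-1.4603]
def goto(*pts):
    s,T=tool()
    for p in pts: print(p,"->cm",(100*T.inv().apply(base(Q,p)[0]-s["tool_pos"])).round(1))
E
python3 -c "
from h import *
goto([-.12,.01,.2],[-.12,.01,.085])
s,T=tool();B=np.array([[np.cos(Q[2]),-np.sin(Q[2]),0],[np.sin(Q[2]),np.cos(Q[2]),0],[0,0,1]])
G=R.from_matrix(np.c_[B[:,1],np.cross([B[0,0]*.857,B[1,0]*.857,-.515],B[:,1]),[B[0,0]*.857,B[1,0]*.857,-.515]])
print((T.inv()*G).as_rotvec(degrees=True),(100*T.inv().apply(B.T.T)).round(1))"
```

```text
[-0.12, 0.01, 0.2] ->cm [ 0.6 -8.9 14.2]
[-0.12, 0.01, 0.085] ->cm [  0.8 -18.8  20. ]
[0.26926099 1.22947218 0.18503749] [[ 20.3 -49.8 -84.3]
 [-97.9 -11.5 -16.7]
 [ -1.4  86.  -51.1]]
```

```bash
python3 -m pendant '{"linear":[[0,-1,2],[0,-2,4],[0,-3,6],[0,-4,8],[0,-5,10],[0.3,-6,11.5],[0.6,-7,13],[0.6,-8,14],[0.6,-8.9,14.2],[0.6,-8.9,14.2]],"rotation":[[0,0,0],[0,0,0],[0,0,0],[0,0,0],[0,0,0],[0,0,0],[0,0,0],[0,0,0],[0,0,0],[0,0,0]],"grip":[1,1,1,1,1,1,1,1,1,1]}'
python3 -c "
from h import *
goto([-.12,.01,.2],[-.12,.01,.085],[-.012,.01,.085])
s,T=tool();print(s['joint_pos'].round(2),T.as_matrix().round(3))"
```

```text
time: 3.53
tool_pos: [0.6055, -0.0947, 0.2047]
tool_rot: [0.476, 0.878, 0.04, 0.01]
contact_force: [-0.5, -0.1, -0.8]
gripper_width: 0.001
[-0.12, 0.01, 0.2] ->cm [-0.  -0.1  0.7]
[-0.12, 0.01, 0.085] ->cm [ 0.2 -9.7  7. ]
[-0.012, 0.01, 0.085] ->cm [ 0.5 -3.8 16. ]
[ 0.08  0.16  1.79 -1.02  1.38  0.3 ] [[ 0.997  0.06   0.056]
 [ 0.08  -0.543 -0.836]
 [-0.02   0.837 -0.546]]
```

```bash
python3 -m pendant '{"linear":[[0,-1,0.8],[0,-2.2,1.6],[0,-3.4,2.5],[0,-4.6,3.4],[0,-5.8,4.3],[0,-7,5.2],[0.1,-8,6],[0.2,-9,6.6],[0.2,-9.7,7],[0.2,-9.7,7]],"rotation":[[0,0,0],[0,0,0],[0,0,0],[0,0,0],[0,0,0],[0,0,0],[0,0,0],[0,0,0],[0,0,0],[0,0,0]],"grip":[1,1,1,1,1,1,1,1,1,1]}'
python3 - <<'E'
from h import *
goto([-.12,.01,.085],[-.05,.01,.085],[-.012,.01,.085])
s,T=tool();print(s['joint_pos'].round(2),T.as_matrix().round(3))
a=manip.grab_frame("scene")[:,:,::-1];b=manip.grab_frame("top")[:,:,::-1]
z=lambda f,u,v,w,h:cv2.resize(f[v:v+h,u:u+w],None,fx=2.5,fy=2.5,interpolation=cv2.INTER_CUBIC)
cv2.imwrite("pics/near.png",np.hstack([z(a,200,140,160,180),z(b,310,80,150,180)]))
E
```

```text
time: 4.37
tool_pos: [0.6072, -0.0919, 0.0909]
tool_rot: [0.462, 0.886, 0.036, 0.002]
contact_force: [-0.1, 0.6, -0.3]
gripper_width: -0.002
[-0.12, 0.01, 0.085] ->cm [-0.2 -0.   1. ]
[-0.05, 0.01, 0.085] ->cm [0.1 4.  6.7]
[-0.012, 0.01, 0.085] ->cm [0.3 6.2 9.8]
[ 0.07  0.33  1.8  -1.02  1.28  0.45] [[ 0.997  0.062  0.037]
 [ 0.066 -0.571 -0.818]
 [-0.029  0.819 -0.573]]
```

View pics/near.png

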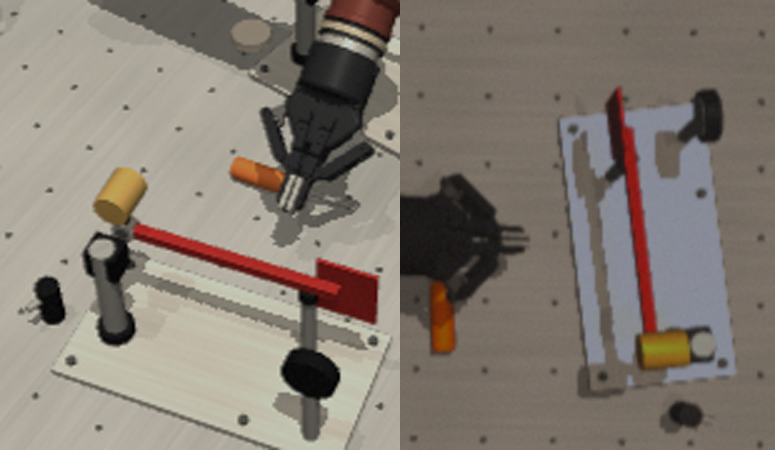

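The hand is level with the pushing spot beside the plate: tips at about (527,238) in the top crop, bar at (637,240), loose things untouched. Now I'll slide under the bar.

```bash
python3 -m pendant '{"linear":[[0,0,1],[0,0.6,1.9],[0,1.3,2.8],[0,2,3.8],[0.1,2.7,4.8],[0.1,3.4,5.8],[0.2,4.1,6.8],[0.2,4.8,7.8],[0.3,5.4,8.6],[0.3,5.9,9.3]],"rotation":[[0,0,0],[0,0,0],[0,0,0],[0,0,0],[0,0,0],[0,0,0],[0,0,0],[0,0,0],[0,0,0],[0,0,0]],"grip":[1,1,1,1,1,1,1,1,1,1]}'
python3 - <<'E'
from h import *
goto([-.018,.01,.085],[-.018,.0,.135],[-.018,-.02,.175],[-.018,-.045,.21],[-.018,-.06,.225],[-.1,-.045,.21])
s,T=tool();print(s['joint_pos'].round(2),T.as_matrix().round(3))
a=manip.grab_frame("scene")[:,:,::-1];b=manip.grab_frame("top")[:,:,::-1]
z=lambda f,u,v,w,h:cv2.resize(f[v:v+h,u:u+w],None,fx=2.5,fy=2.5,interpolation=cv2.INTER_CUBIC)
cv2.imwrite("pics/near2.png",np.hstack([z(a,200,140,160,180),z(b,310,80,150,180)]))
E
```

```text
time: 5.3
tool_pos: [0.6224, -0.1952, 0.0981]
tool_rot: [0.441, 0.897, 0.031, -0.005]
contact_force: [0.5, 0.4, 0.5]
gripper_width: 0.0
[-0.018, 0.01, 0.085] ->cm [-0.5 -0.7  1.3]
[-0.018, 0.0, 0.135] ->cm [-1.7  3.3 -1.7]
[-0.018, -0.02, 0.175] ->cm [-3.9  6.5 -4. ]
[-0.018, -0.045, 0.21] ->cm [-6.5  9.2 -6. ]
[-0.018, -0.06, 0.225] ->cm [-8.  10.4 -6.8]
[-0.1, -0.045, 0.21] ->cm [ -7.    4.2 -12.4]
[-0.11  0.32  1.78 -1.02  1.17  0.32] [[ 0.998  0.06   0.018]
 [ 0.051 -0.609 -0.791]
 [-0.036  0.791 -0.611]]
```

View pics/near2.png

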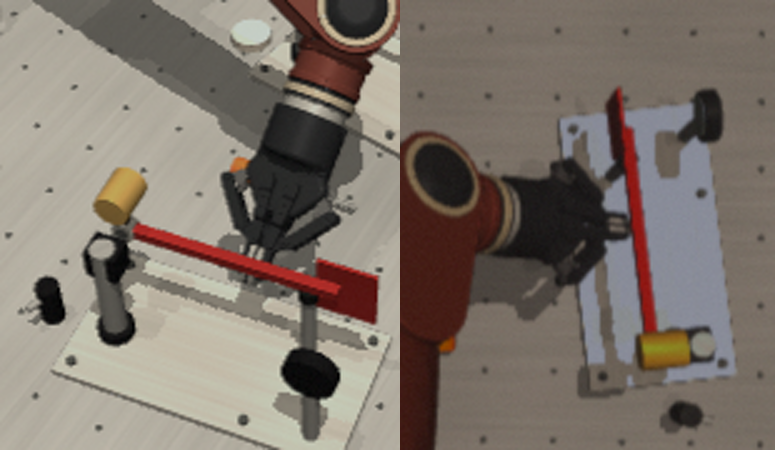

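The tips are only just under the near side of the bar, around (628,225) in the top crop. I'll go about 10 mm deeper and slightly lower.

```bash
python3 -m pendant '{"linear":[[-0.1,-0.4,0.3],[-0.2,-0.6,0.8],[-0.3,-0.5,1.2],[-0.4,-0.4,1.6],[-0.5,-0.2,2],[-0.5,-0.2,2],[-0.5,-0.2,2],[-0.5,-0.2,2],[-0.5,-0.2,2],[-0.5,-0.2,2]],"rotation":[[0,0,0],[0,0,0],[0,0,0],[0,0,0],[0,0,0],[0,0,0],[0,0,0],[0,0,0],[0,0,0],[0,0,0]],"grip":[1,1,1,1,1,1,1,1,1,1]}'
python3 - <<'E'
from h import *
goto([-.012,.01,.085],[-.012,.01,.115],[-.012,.0,.145],[-.012,-.02,.175],[-.012,-.045,.205],[-.012,-.06,.22])
s,T=tool();print(s['joint_pos'].round(2),T.as_matrix().round(3))
E
```

```text
time: 6.23
tool_pos: [0.6187, -0.2066, 0.0868]
tool_rot: [0.436, 0.899, 0.03, -0.007]
contact_force: [0.1, 0.1, 0.5]
gripper_width: 0.0
[-0.012, 0.01, 0.085] ->cm [-0.1 -0.1  0.2]
[-0.012, 0.01, 0.115] ->cm [-0.2  2.3 -1.7]
[-0.012, 0.0, 0.145] ->cm [-1.3  4.6 -3.5]
[-0.012, -0.02, 0.175] ->cm [-3.5  7.  -5.2]
[-0.012, -0.045, 0.205] ->cm [-6.1  9.4 -6.9]
[-0.012, -0.06, 0.22] ->cm [-7.6 10.5 -7.7]
[-0.13  0.33  1.78 -1.02  1.14  0.32] [[ 0.998  0.061  0.014]
 [ 0.048 -0.618 -0.785]
 [-0.039  0.784 -0.62 ]]
```

```bash
python3 -m pendant '{"linear":[[0,0.5,-0.4],[0,1,-0.8],[-0.1,1.6,-1.2],[-0.2,2.3,-1.7],[-0.4,2.8,-2.1],[-0.6,3.3,-2.4],[-0.8,3.7,-2.8],[-1,4.1,-3.1],[-1.3,4.6,-3.5],[-1.3,4.6,-3.5]],"rotation":[[0,0,0],[0,0,0],[0,0,0],[0,0,0],[0,0,0],[0,0,0],[0,0,0],[0,0,0],[0,0,0],[0,0,0]],"grip":[1,1,1,1,1,1,1,1,1,1]}'
python3 - <<'E'
from h import *
goto([-.012,.0,.145],[-.012,-.01,.165],[-.012,-.02,.185],[-.012,-.035,.205],[-.012,-.05,.22],[-.012,-.065,.23])
s,T=tool();print(s['joint_pos'].round(2),T.as_matrix().round(3))
a=manip.grab_frame("scene")[:,:,::-1];b=manip.grab_frame("top")[:,:,::-1]
z=lambda f,u,v,w,h:cv2.resize(f[v:v+h,u:u+w],None,fx=2.5,fy=2.5,interpolation=cv2.INTER_CUBIC)
cv2.imwrite("pics/near3.png",np.hstack([z(a,200,140,160,180),z(b,310,80,150,180)]))
E
```

```text
time: 7.07
tool_pos: [0.6077, -0.2087, 0.1468]
tool_rot: [0.437, 0.899, 0.029, -0.007]
contact_force: [-0.7, 0.5, -1.4]
gripper_width: 0.006
[-0.012, 0.0, 0.145] ->cm [-0.  -0.1  0.1]
[-0.012, -0.01, 0.165] ->cm [-1.1  1.4 -1.1]
[-0.012, -0.02, 0.185] ->cm [-2.2  3.  -2.2]
[-0.012, -0.035, 0.205] ->cm [-3.7  4.6 -3.4]
[-0.012, -0.05, 0.22] ->cm [-5.3  5.8 -4.2]
[-0.012, -0.065, 0.23] ->cm [-6.8  6.6 -4.7]
[-0.13  0.21  1.8  -0.99  1.19  0.23] [[ 0.998  0.059  0.013]
 [ 0.047 -0.617 -0.785]
 [-0.038  0.785 -0.619]]
```

View pics/near3.png

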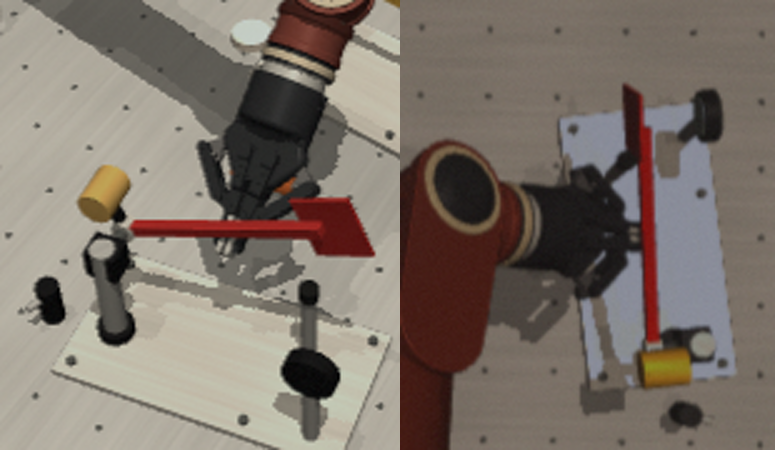

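Contact is confirmed at about −1.4 N and the bar is lifted to roughly 0.35 rad, with the flag clear of the fingers. I'll carry on along the arc past the balance point, to about 1.05 rad.

```bash
python3 -m pendant '{"linear":[[-0.5,0.7,-0.5],[-1.1,1.4,-1.1],[-1.6,2.2,-1.6],[-2.2,3,-2.2],[-2.7,3.5,-2.6],[-3.2,4.1,-3],[-3.7,4.6,-3.4],[-4.2,5,-3.7],[-4.2,5,-3.7],[-4.2,5,-3.7]],"rotation":[[0,0,0],[0,0,0],[0,0,0],[0,0,0],[0,0,0],[0,0,0],[0,0,0],[0,0,0],[0,0,0],[0,0,0]],"grip":[1,1,1,1,1,1,1,1,1,1]}'
python3 - <<'E'
from h import *
goto([-.04,-.035,.205],[-.15,-.03,.205],[-.15,-.03,.3])
a=manip.grab_frame("scene")[:,:,::-1];b=manip.grab_frame("top")[:,:,::-1]
z=lambda f,u,v,w,h:cv2.resize(f[v:v+h,u:u+w],None,fx=2.5,fy=2.5,interpolation=cv2.INTER_CUBIC)
cv2.imwrite("pics/near4.png",np.hstack([z(a,200,140,160,180),z(b,310,80,150,180)]))
E
```

```text
time: 8.0
tool_pos: [0.5684, -0.2123, 0.2091]
tool_rot: [0.436, 0.899, 0.03, -0.007]
contact_force: [-0.8, -1.0, -0.5]
gripper_width: 0.001
[-0.04, -0.035, 0.205] ->cm [ 0.3 -2.  -1.9]
[-0.15, -0.03, 0.205] ->cm [  0.1  -8.9 -10.5]
[-0.15, -0.03, 0.3] ->cm [ -0.3  -1.4 -16.4]
```

View pics/near4.png

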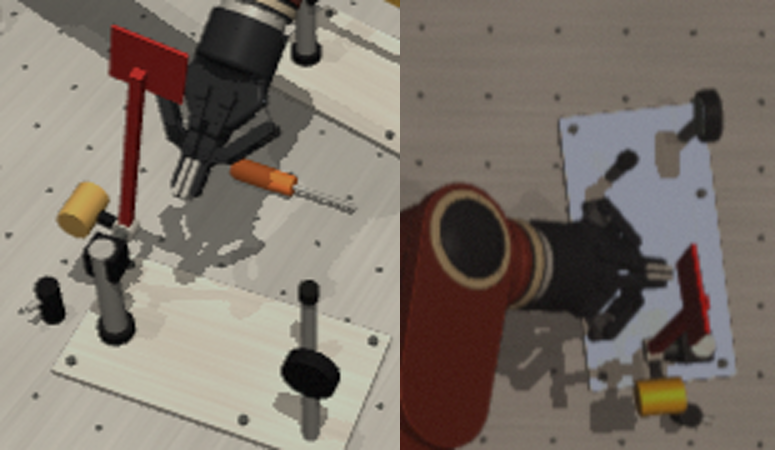

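The arm has swung up and left the fingers: in the scene crop the bar is upright and the flag is at (148,65). I'll back out along the tool axis.

```bash
python3 -m pendant '{"linear":[[0.5,-0.3,-1.5],[1,-0.6,-3],[1.2,-0.9,-5],[1.2,-1.2,-7],[1.2,-1.4,-9],[1.2,-1.4,-11],[1.2,-1.4,-13],[1.2,-1.4,-14.5],[1.2,-1.4,-16],[1.2,-1.4,-16]],"rotation":[[0,0,0],[0,0,0],[0,0,0],[0,0,0],[0,0,0],[0,0,0],[0,0,0],[0,0,0],[0,0,0],[0,0,0]],"grip":[1,1,1,1,1,1,1,1,1,1]}'
python3 - <<'E'
from h import *
for n in("scene","top"): cv2.imwrite(f"pics/{n}5.png",manip.grab_frame(n)[:,:,::-1])
a=cv2.imread("pics/scene5.png")[90:330,180:430];b=cv2.imread("pics/top5.png")[90:330,200:470]
cv2.imwrite("pics/fin.png",cv2.resize(np.hstack([a,b]),None,fx=1.5,fy=1.5))
E
```

```text
time: 8.93
tool_pos: [0.5787, -0.0758, 0.2982]
tool_rot: [0.436, 0.899, 0.031, -0.005]
contact_force: [0.7, -0.2, 1.0]
gripper_width: 0.0
```

View pics/fin.png

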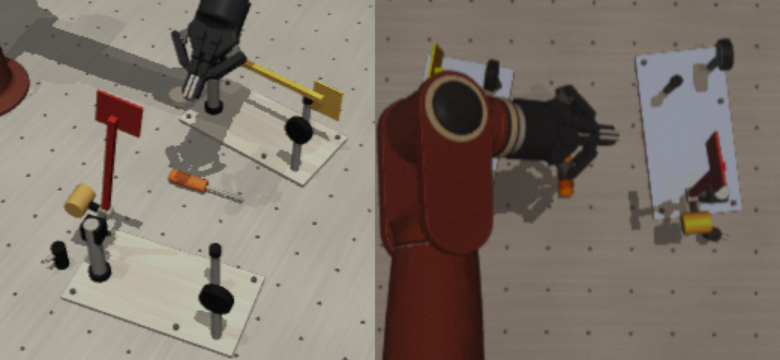

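The red arm is up (flag at (118,113) in the left crop), the yellow arm is down, and the driver and post holder are in place. The hand is clear of everything. I'll hold for one call so it settles, then hand in.

```bash
python3 -m pendant '{"linear":[[0,0,0],[0,0,0],[0,0,0],[0,0,0],[0,0,0],[0,0,0],[0,0,0],[0,0,0],[0,0,0],[0,0,0]],"rotation":[[0,0,0],[0,0,0],[0,0,0],[0,0,0],[0,0,0],[0,0,0],[0,0,0],[0,0,0],[0,0,0],[0,0,0]],"grip":[1,1,1,1,1,1,1,1,1,1]}'
python3 - <<'E'
from h import *
d=[np.abs(manip.grab_frame(n)[:,:,::-1].astype(int)-cv2.imread(f"pics/{n}5.png")).max(2) for n in("scene","top")]
print([(x>40).sum() for x in d]); manip.job_done()
E
```

```text
time: 9.87
tool_pos: [0.5775, -0.0774, 0.2965]
tool_rot: [0.436, 0.899, 0.03, -0.007]
contact_force: [-0.0, 0.0, -0.6]
gripper_width: -0.001
[np.int64(932), np.int64(21)]
the job is handed in; nothing more can be done
```

I pushed the red arm up from below with the shut fingers, which were nearly horizontal. It went past its balance point and swung up by itself. I then drew the hand back about 16 cm and handed the job in at about 10 s of the 45 s allowed.

- **Pictures:** The last picture viewed was taken about 1 s before handing in. It shows the red arm upright and free of the hand, the yellow arm still down, and the screwdriver and post holder where they began. The lens cap was partly hidden in that view; the hand never came near it.
- **Force:** About 1.5 N while lifting. Afterwards it was at or near the sensor's noise, 1.2 N and then 0.6 N.
- **A check that disagreed:** I compared that picture with one taken just before handing in. The top view was nearly unchanged (21 pixels), but the scene view differed in 932 pixels. That probably comes from the roughly 2 mm the hand was still settling, but I did not look at that last picture.
- **Not measured:** I judged the arm's angle and the positions of the loose things by eye from the pictures.

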